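Seat a test plate in the clamping fixture and lock the cam

TASK

Load the square steel test plate into the clamping fixture by pushing alone: nudge it across the base until it lies flat against the long side rail, slide it along the rail up against the end stop, and only then swing the clamp lever round, clockwise from above, as far as it goes so that its cam holds the plate tight. The plate is never to be picked up off the base, and the other things lying about stay where they are.

Things in the scene. Friction and masses are not known exactly. Their poses are not given: they have to be found in the camera images.
- fixture: Heavy steel fixture fixed to the worktop, dark base with bright bars on it: base 200 mm (x) by 170 mm (y), 14 mm thick, origin under its centre at worktop level. Its own x runs along the side rail toward the end stop, its own y toward the side rail (on the left when looking along x). At x = +36, y = -18 mm stands the clamp's pivot.
- rail_face (a point): Middle of the side rail's inner face (fixture's axes), 5 mm above the base's top: x = -2.5, y = +50 mm from the fixture's origin. The rail is a bar 165 mm long (x), 24 mm thick, 16 mm high.
- stop_face (a point): Middle of the end stop's face (fixture's axes), 5 mm above the base's top: x = +60, y = +22 mm from the fixture's origin. The stop is a block 44 mm wide (y), 24 mm thick, 16 mm high.
- pivot (a point): Axis of the clamp lever at the base's top (14 mm above the worktop), fixture's axes.
- test_plate: Loose plain square steel plate without holes, 50 x 50 x 10 mm, 0.19 kg nominal, lying flat on the fixture's base short of the nest; origin at the centre of its underside, x and y square to its sides, z up. (The plate with two holes beside the fixture is another one.)
- plate_mid (a point): Centre of the test plate, 5 mm above its underside.
- seat (a point): Point of the fixture (axes as the fixture's) where the centre of the test plate lies when it is against both the side rail and the end stop: x = +35, y = +25 mm from the fixture's origin, 19 mm above the worktop.
- lever_turn (a joint): Turn of the clamp lever about its pivot, rad: 0 fully open (arm 65 deg clockwise from the fixture's x), growing clockwise from above to its end of travel at 2.1 (arm 185 deg clockwise from x). It stays where left (0.06 N m friction). Up to 0.9 the cam clears a seated plate by 2.5 mm or more; it touches it at about 1.65 and grips tighter to the end (under 10 N at the arm).
- lever_grip (a point): Point on the axis of the lever's arm, 65 mm from the pivot and 28 mm above the base's top; x points outward along the arm, z up. The arm is a steel bar 9 mm thick with a black ball of 22 mm diameter centred 90 mm from the pivot; the hub on the pivot is 16 mm thick and rises 35 mm above the base's top.
- clamp_lever: Clamp lever with its cam; origin on the pivot at the base's top, x outward along the arm. Under the hub sits a round eccentric cam, 30 mm diameter and 12 mm high, just above the base, its centre 4 mm off the pivot.
- drilled_plate: Bystander: steel plate 50 x 80 x 6 mm with two holes, beside the fixture's rail; origin at the centre of its underside.
- block: Bystander: small steel gauge block 30 x 20 x 9 mm beside the fixture's rail; origin at the centre of its underside.
- micrometer: Bystander: micrometer 49 x 155 x 12 mm lying on the worktop to the right of the fixture; origin at the centre of its underside.
- spanner: Bystander: flat spanner 28 x 156 x 6 mm lying in front of the fixture; origin at the centre of its underside.
Mind the look-alikes: they are no part of the job. What is shaped like the test_plate but orange or turquoise is not meant.

How it is judged (in metres and radians):
On the way:
1. the test plate is in the nest, up to the end stop, with the clamp still open (x of plate_mid in the frame of seat above -0.004 m and y of plate_mid in the frame of seat above -0.006 m and value of joint lever_turn below 1.2 rad), for 0.2 s.
At the end, for the whole second after the job is handed in: The test plate lies flat on the base within 2 mm of the end stop and of the side rail and square to them within 0.04 rad, the lever is turned past 1.75 rad and the cam presses on the plate with more than 6 N; all at rest (x of plate_mid in the frame of seat between -0.002 and 0.002 m and y of plate_mid in the frame of seat between -0.002 and 0.003 m and z of plate_mid in the frame of seat between -0.002 and 0.002 m and (angle between the x axis of test_plate and the x axis of fixture, either way round below 0.04 rad or angle between the x axis of test_plate and the y axis of fixture, either way round below 0.04 rad) and contact force between clamp_lever and test_plate above 6 N and value of joint lever_turn above 1.75 rad and linear speed of test_plate below 0.01 m/s); the robot touches nothing.
It fails at once if the test plate is lifted off the base or tipped up (z of plate_mid in the frame of seat above 0.006 m or angle between test_plate's own z axis and vertical above 0.25 rad).
It fails at once if a bystander is moved (distance of any of drilled_plate, block, micrometer, spanner from where it was at the start of the episode above 0.015 m).
It also fails if it takes over 58 s, if anything falls off the work surface, if the arm or the gripper's body presses on something with over 40 N, if the wrist force passes 120 N, or if a joint passes its speed limit or range.

ROBOT

A 7-joint arm with a two-finger parallel gripper is mounted at the origin on a cart in front of the work surface, level with it; the furniture and walls round the work are solid. World frame = base frame: x ahead of the robot, y to its left, z up, the work surface at z = 0. Lengths are in mm, angles in rad, forces in N, time in s.
With the tool pointing down it reaches from about 350 to 900 mm from the base axis. Payload 19.9 kg.
Tool frame: the origin (TCP) lies midway between the tips of the shut fingers; the grasp point (between the pads) lies env.tcp_to_grasp behind it (env.tcp_to_grasp is the distance from the TCP to the grasp point, in mm); z points along the fingers, y is the line along which they close (so a half turn about z gives the same grasp; the last joint's range is limited). The gripper opens to 94 mm and grips with 3 to 60 N. Pads are 16 mm wide; open, the fingers measure 119 mm over their backs; the gripper's body (75 mm by 177 mm) begins 78 mm behind the grasp point.
Start: joints at [-1.317, 0.417, -0.01, 1.614, 0.005, 1.111, -0.053], TCP at [181.583, 598.015, 166.425] pointing down, gripper open.
Joint ranges: [-2.81, 2.81], [-0.39, 2.02], [-1.27, 1.25], [0.06, 2.57], [-1.19, 4.33], [0.19, 2], [-2.82, 2.82]. Speed limits (rad/s): [1.89, 1.89, 2.39, 2.39, 3.01, 3.01, 3.01].

INTERFACE

Orientations are given as [roll, pitch, yaw] about the fixed x, y, z axes, in that order (R = Rz(yaw) Ry(pitch) Rx(roll)).
In Python, from plant import monitor, get_image, workorder, env gives the robot as it stands.
- The arm moves only by the tool step_arm, never from a script. Its argument "motion" is a list of rows, each a list of 7 numbers: the turn, a rotation vector about the world's x, y, z in rad, then the shift along the world's x, y, z in cm, then the finger opening in cm, from 0 to 9.4. A call has 1 to 20 rows; each row shifts and turns the commanded pose from where the row before left it; what a row does not reach is not made up. A row lasts 1/10 s, in which the tool goes at most 50 mm and 8.59 degrees, less where a joint would pass 70% of its speed; a pose out of reach is approached as far as the arm can. A call with a gripper value outside its range is refused whole. The fingers move at their own pace and stop on an object; "newtons" is the grip in N (left out, the last holds). Time passes only in rows, so rows that do not move let the fingers close. It gives the time, the measured TCP pose, the force, the opening and the grip force at its end, in the units of the state.
- monitor.state(): the state, without advancing time (a new reading comes with each control period).
- get_image(name): name is "side" or "top" or "wrist"; returns a dict with "frame" (400x640x3 uint8, blue, green, red), "depth" (400x640 float32, mm along the optical axis (not along the pixel's ray), 0 where there is no reading), "K" (3x3 intrinsics, pixels), "D" ([k1, k2, p1, p2, k3] as OpenCV has them; the pictures are not rectified), "rvec" (rotation vector, rad) and "tvec" (3), from world to camera coordinates, as OpenCV has them. Camera axes: x right, y down, z forward; pixel columns grow to the right and rows downward; lengths in mm; the calibration is good to about 2 mm. A picture is of the moment at which its call begins.
- workorder.hand_in(): hands the job in; it is judged then, once.
The state is a dict: "t": time; "joint_pos": joint angles; "joint_vel": joint speeds; "tau": joint torques, N m; "tool_pos": TCP position; "ee_rot": TCP orientation; "force": force on the tool from outside, world axes, zero at the start; "wrist_torque": the same for the moment, N m; "width": finger opening in mm; "grasp_force": force on a finger pad.
Only numpy, scipy, OpenCV 4.12 (cv2) and the standard library are available. Lean on these libraries where they do the work, as an engineer would, in place of code of your own. Each camera call takes 0.05 s, during which the arm holds its last target. There are 200 camera calls.

## Working session

There is one attempt and no reset: what is moved stays moved. The work goes in short steps, Python scripts to look and compute and a tool call to move; the robot and the scene stay as the last step left them, time stands still between calls to the robot, and variables do not carry over. Pictures are saved under pics/ and viewed, at most 13 in all, crops included, and the job is handed in when it is done.

Besides the shell and the picture viewer there is one more tool, called after "Request:" as name(argument=value, ...), one argument or row to a line, values as JSON. step_arm: Moves the arm, as the interface text tells. Its arguments: {"type":"object","properties":{"motion":{"type":"array"},"newtons":{"type":"number"}},"required":["motion"]}

```bash
mkdir -p pics
cat > h.py <<'E'
import numpy as np,cv2,pickle
from plant import monitor,get_image,workorder,env
def ray(im,px):
    K,D=im["K"],np.array(im["D"],float)
    u=cv2.undistortPoints(np.array(px,float).reshape(-1,1,2),np.array(K),D).reshape(-1,2)
    R=cv2.Rodrigues(np.array(im["rvec"],float))[0];t=np.array(im["tvec"],float).ravel()
    return -R.T@t,(np.c_[u,np.ones(len(u))]@R)
def plane(im,px,z):
    o,d=ray(im,px);return o+d*((z-o[2])/d[:,2])[:,None]
def dep(im,px):
    o,d=ray(im,px);p=np.array(px,int).reshape(-1,2);return o+d*im["depth"][p[:,1],p[:,0]][:,None]
E
python3 - <<'E'
from h import *
for n in("side","top"):
    im=get_image(n);cv2.imwrite(f"pics/{n}0.png",im["frame"]);pickle.dump(im,open(n+"0.pkl","wb"))
    print(n,ray(im,[[320,200]]))
s=monitor.state();print(s,env.tcp_to_grasp)
E
```

```text
side (array([370.42823453, 717.54922242, 672.04781954]), array([[ 0.16161357, -0.76451258, -0.62412924]]))
top (array([452.1747403 , -10.71110566, 912.62630813]), array([[ 0.0615508 , -0.00527208, -0.99818352]]))
{'t': 0.1, 'joint_pos': array([-1.31749653,  0.41788568, -0.01030042,  1.61409154,  0.00469168,
        1.1107209 , -0.05296971]), 'joint_vel': array([ 0.00029914, -0.00108306,  0.00054485, -0.00092336,  0.00037706,
       -0.00151631,  0.00010197]), 'tau': array([ 9.36689139e-04, -8.52610016e+01,  6.39956016e-01, -4.26705694e+01,
       -4.88706760e-02,  1.63562782e-02, -1.09704996e-05]), 'tool_pos': array([181.49567089, 597.67281724, 165.91516671]), 'ee_rot': array([-3.14051386e+00,  7.86593052e-05,  2.84682503e+00]), 'force': array([0.44239308, 0.02081297, 0.707691  ]), 'wrist_torque': array([-0.02409941, -0.01152556, -0.00567583]), 'grasp_force': 0.0, 'width': 93.75755474659611} 18.8
```

View pics/top0.png

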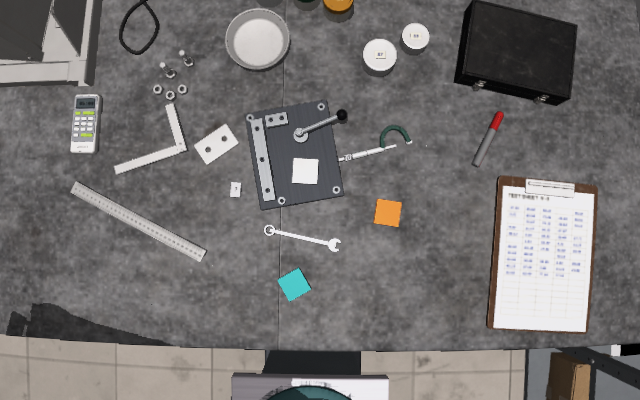

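View pics/side0.png

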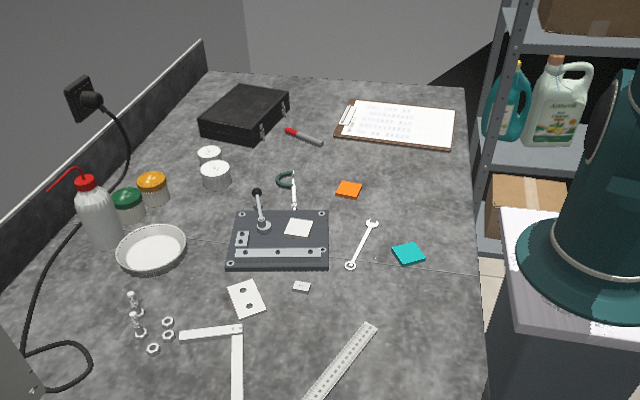

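The top view shows the fixture with its rail at left (col ~261, rows 120–200), the stop at (277,119), the pivot at (300,135), the ball at (342,115) and the plate at (305,171). The side view shows the plate at (298,228), the ball at (257,192) and the rail at row ~253.

```bash
cat > m.py <<'E'
from h import *
def blobs(im,lo,hi,roi,amin,sat=40):
    hsv=cv2.cvtColor(im["frame"],cv2.COLOR_BGR2HSV);m=cv2.inRange(hsv,(0,0,lo),(180,sat,hi))
    k=np.zeros_like(m);x0,y0,x1,y1=roi;k[y0:y1,x0:x1]=m[y0:y1,x0:x1]
    c,_=cv2.findContours(k,cv2.RETR_EXTERNAL,cv2.CHAIN_APPROX_NONE)
    return [a.reshape(-1,2) for a in c if cv2.contourArea(a)>amin]
def rect(P):
    (c,s,a)=cv2.minAreaRect(P[:,:2].astype(np.float32));return np.round(c,1),np.round(s,1),round(a,1)
E
python3 - <<'E'
from m import *
t=pickle.load(open("top0.pkl","rb"));s=pickle.load(open("side0.pkl","rb"))
for n,im,roi in(("top",t,(243,95,346,213)),("side",s,(222,205,335,275))):
  for lo,hi in((205,255),(110,204)):
    for b in blobs(im,lo,hi,roi,60):
      print(n,lo,b.mean(0).round(1),cv2.contourArea(b),"z24",rect(plane(im,b,24)),"z30",rect(plane(im,b,30)), dep(im,[b.mean(0)])[0].round(1))
for n,im,roi in(("top",t,(334,107,350,123)),("side",s,(250,185,264,200))):
    for b in blobs(im,0,50,roi,20,255):
        c=np.array(cv2.minEnclosingCircle(b)[0]);print(n,"ball",c,cv2.contourArea(b),plane(im,[c],42)[0].round(1),dep(im,[c]).round(1))
E
```

```text
top 205 [304.6 170.8] 565.0 z24 (array([565. ,  15.6]), array([49. , 49.1]), 87.6) z30 (array([564.2,  15.4]), array([48.7, 48.8]), 87.6) [564.4  15.9  24.4]
top 110 [318.8 206.2] 578.0 z24 (array([491.3, -12. ]), array([ 28.9, 111.9]), 11.1) z30 (array([491., -12.]), array([ 28.7, 111.1]), 11.1) [495.7 -13.2   2.2]
top 110 [340.9 151.5] 230.0 z24 (array([607.4, -52.7]), array([76.5, 22. ]), 0.7) z30 (array([606.3, -52.4]), array([76. , 21.8]), 0.7) [607.9 -56.7   2.4]
top 110 [251.9 177. ] 813.5 z24 (array([571.8, 103.2]), array([181.6,  71.3]), 1.7) z30 (array([571. , 102.5]), array([180.4,  70.8]), 1.7) [553.3 124.1  -1. ]
top 110 [310.7 128.6] 211.0 z24 (array([653.3,  -3.7]), array([29. , 96.2]), 27.8) z30 (array([651.9,  -3.8]), array([28.8, 95.5]), 27.8) [645.2   4.9  43.7]
top 110 [262.  159.8] 835.0 z24 (array([593.5, 102.3]), array([178.4,  29.9]), 13.7) z30 (array([592.5, 101.5]), array([177.2,  29.7]), 13.7) [583.8 100.   33.5]
top 110 [275.4 118.9] 220.5 z24 (array([668.5,  75.7]), array([23.7, 43.7]), 11.2) z30 (array([667. ,  75.1]), array([23.6, 43.4]), 11.2) [666.4  75.6  32.7]
side 205 [298.1 227. ] 342.0 z24 (array([565.2,  18. ]), array([48.8, 48.7]), 87.9) z30 (array([563.4,  24.5]), array([48.3, 48.3]), 87.9) [565.6  17.4  22.9]
side 110 [285.7 249.8] 790.5 z24 (array([585.7,  82.4]), array([178.1,  51.5]), 11.6) z30 (array([583.7,  88.3]), array([176.4,  51. ]), 11.6) [572.7  91.   27.6]
side 110 [241.3 238. ] 184.0 z24 (array([670. ,  70.6]), array([25.1, 47.1]), 11.4) z30 (array([667.2,  76.6]), array([24.9, 46.7]), 11.4) [666.7  77.6  30.6]
side 110 [274.9 238.1] 1691.5 z24 (array([607.3,  55.9]), array([243.8, 201.2]), 10.1) z30 (array([605.1,  62. ]), array([241.5, 199.3]), 10.1) [607.9  46.3  11.2]
top ball [342.61764526 115.61764526] 94.5 [672.7 -57.3  42. ] [[668.9 -56.5  56.8]]
side ball [256.46774292 192.85484314] 25.5 [675.  -54.4  42. ] [[672.1 -47.   48.1]]
```

Request:
step_arm(
  motion=[
    [0,0,-0.0541,1.96,-3.13,0,2],
    [0,0,-0.0541,1.96,-3.13,0,2],
    [0,0,-0.0541,1.96,-3.13,0,2],
    [0,0,-0.0541,1.96,-3.13,0,2],
    [0,0,-0.0541,1.96,-3.13,0,2],
    [0,0,-0.0541,1.96,-3.13,0,2],
    [0,0,-0.0541,1.96,-3.13,0,2],
    [0,0,-0.0541,1.96,-3.13,0,2],
    [0,0,-0.0541,1.96,-3.13,0,2],
    [0,0,-0.0541,1.96,-3.13,0,2],
    [0,0,-0.0541,1.96,-3.13,0,2],
    [0,0,-0.0541,1.96,-3.13,0,2],
    [0,0,-0.0541,1.96,-3.13,0,2],
    [0,0,-0.0541,1.96,-3.13,0,2],
    [0,0,-0.0541,1.96,-3.13,0,2],
    [0,0,-0.0541,1.96,-3.13,0,2],
    [0,0,-0.0541,1.96,-3.13,0,2],
    [0,0,-0.0541,1.96,-3.13,0,2],
    [0,0,-0.0541,1.96,-3.13,0,2],
    [0,0,-0.0541,1.96,-3.13,0,2],
  ],
)

```text
t: 2.1
tool_pos: [574.1, -29.3, 166.2]
ee_rot: [-3.141, -0.0, 1.763]
force: [0.1, 1.1, 0.5]
width: 20.0
grasp_force: 0.0
```

Run:
```python
from h import *
im=get_image("wrist");cv2.imwrite("pics/w1.png",im["frame"]);pickle.dump(im,open("w1.pkl","wb"))
s=monitor.state();print(s["t"],s["tool_pos"],s["ee_rot"],s["width"],s["force"],s["joint_pos"])
```

```text
2.15 [575.91264822 -34.89166729 166.38448278] [3.14132256e+00 2.65532775e-03 1.75449634e+00] 19.66369191869107 [-3.55937561 -4.66867549 -2.4116703 ] [-0.43384449  0.36963486  0.55765755  1.75294165 -0.2157004   1.07984462
  0.37935784]
```

View pics/w1.png

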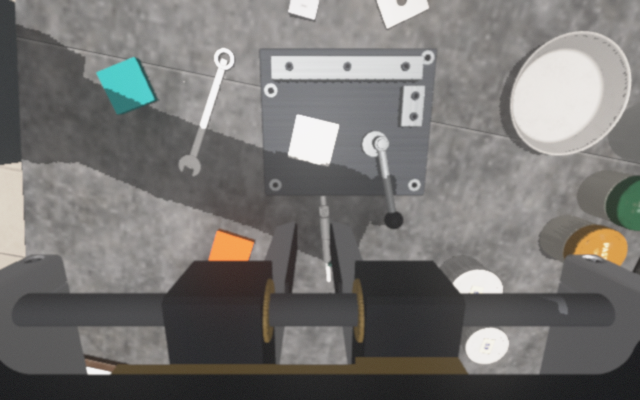

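The wrist view shows the fixture square to the image: rail at the top (row 67), stop at (413,105), plate at (313,140), pivot at (376,143) and ball at (394,219).

```bash
cat >> m.py <<'E'
def corners(b):  # straight sides of a quadrilateral blob
    q=cv2.approxPolyDP(b.reshape(-1,1,2),0.06*cv2.arcLength(b.reshape(-1,1,2),True),True);return q.reshape(-1,2)
E
python3 - <<'E'
from m import *
get_image("wrist");get_image("wrist")
im=get_image("wrist");cv2.imwrite("pics/w2.png",im["frame"]);pickle.dump(im,open("w2.pkl","wb"))
s=monitor.state();print(s["t"],s["tool_pos"],s["ee_rot"],s["joint_vel"].round(3))
for lo,hi,roi in((200,255,(280,105,345,175)),(130,255,(267,52,426,84)),(130,255,(398,82,430,130))):
  for b in blobs(im,lo,hi,roi,150): print(b.mean(0).round(1),cv2.contourArea(b),"z24",rect(plane(im,b,24)),"z30",rect(plane(im,b,30)),dep(im,[b.mean(0)])[0].round(1),corners(b).tolist())
g=blobs(im,0,40,(380,205,410,232),30,255)
for b in g: print("ball",cv2.minEnclosingCircle(b),plane(im,[cv2.minEnclosingCircle(b)[0]],42).round(1))
print("hub",plane(im,[[376,143]],49).round(1))
E
```

```text
2.3 [573.37292488 -28.59262598 165.90682709] [-3.14047688e+00  2.82814222e-04  1.76375461e+00] [-0.028 -0.016 -0.02   0.014  0.002  0.001 -0.002]
[313.2 138.4] 1801.0 z24 (array([565.1,  16.4]), array([50.5, 50.6]), 87.7) z30 (array([565. ,  16.8]), array([49.7, 49.7]), 87.7) [565.   17.8  25.5] [[297, 114], [288, 153], [329, 162], [339, 124]]
[339.8  66. ] 3951.5 z24 (array([585.4,  99.7]), array([174.1,  31.8]), 10.9) z30 (array([585. ,  98.8]), array([171.2,  31.3]), 10.9) [578.5  99.2  30.5] [[267, 83], [425, 52], [269, 52]]
[413.4 103.8] 908.5 z24 (array([669.1,  76.5]), array([25.7, 45.7]), 10.7) z30 (array([667.3,  75.9]), array([25.3, 44.9]), 10.7) [667.1  76.4  30.4] [[405, 83], [401, 124], [421, 125], [426, 84]]
hub [[632.6  27.4  49. ]]
```

Request:
step_arm(
  motion=[
    [0,0,0,0,0,-2.4,2],
    [0,0,0,0,0,-2.4,2],
    [0,0,0,0,0,-2.4,2],
    [0,0,0,0,0,-2.4,2],
    [0,0,0,0,0,-2.4,2],
    [0,0,0,0,0,-1.6,2],
    [0,0,0,0,0,-1.0,2],
    [0,0,0,0,0,-0.2,2],
    [0,0,0,0,0,0,2],
    [0,0,0,0,0,0,2],
  ],
)

```text
t: 3.3
tool_pos: [574.1, -27.9, 19.3]
ee_rot: [3.14, 0.0, 1.765]
force: [0.1, -0.2, -0.2]
width: 20.1
grasp_force: 0.0
```

Request:
step_arm(
  motion=[
    [0,0,0,-0.049,0.245,-0.01,2],
    [0,0,0,-0.049,0.245,-0.01,2],
    [0,0,0,-0.049,0.245,-0.01,2],
    [0,0,0,-0.049,0.245,-0.01,2],
    [0,0,0,-0.049,0.245,-0.01,2],
    [0,0,0,-0.049,0.245,-0.01,2],
    [0,0,0,-0.049,0.245,-0.01,2],
    [0,0,0,-0.049,0.245,-0.01,2],
    [0,0,0,-0.049,0.245,-0.01,2],
    [0,0,0,-0.049,0.245,-0.01,2],
    [0,0,0,-0.049,0.245,0,2],
    [0,0,0,-0.049,0.245,0,2],
    [0,0,0,-0.049,0.245,0,2],
    [0,0,0,-0.049,0.245,0,2],
    [0,0,0,-0.049,0.245,0,2],
    [0,0,0,-0.049,0.245,0,2],
    [0,0,0,-0.049,0.245,0,2],
    [0,0,0,-0.049,0.245,0,2],
    [0,0,0,0,0,0,2],
    [0,0,0,0,0,0,2],
  ],
)

```text
t: 5.3
tool_pos: [564.8, 16.1, 17.4]
ee_rot: [-3.142, 0.0, 1.765]
force: [0.3, 0.1, -0.1]
width: 19.7
grasp_force: 0.0
```

Run:
```python
from m import *
for n,roi in(("top",(243,95,346,213)),("side",(222,205,335,275))):
  im=get_image(n)
  for b in blobs(im,205,255,roi,60): print(n,b.mean(0),cv2.contourArea(b),rect(plane(im,b,24)))
cv2.imwrite("pics/s3.png",cv2.resize(im["frame"][150:300,180:380],None,fx=4,fy=4))
```

```text
side [277.384 253.064] 201.0 (array([587.5,  97. ]), array([164.,  21.]), 11.3)
```

View pics/s3.png

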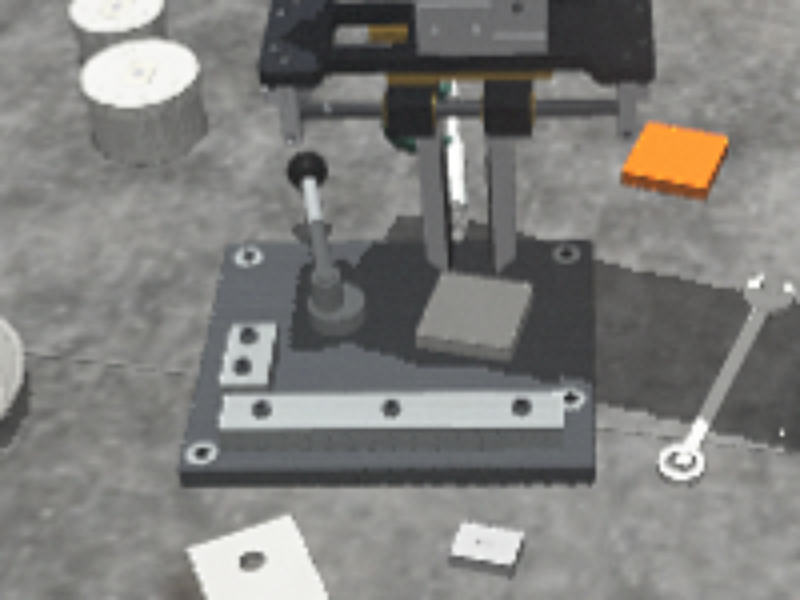

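The crop shows the plate (475,310) square against both fingers and still short of the rail (top edge at row 395), with the other things untouched. I'll go on gently.

Request:
step_arm(
  motion=[
    [0,0,0,-0.02,0.098,0,2],
    [0,0,0,-0.02,0.098,0,2],
    [0,0,0,-0.02,0.098,0,2],
    [0,0,0,-0.02,0.098,0,2],
    [0,0,0,-0.02,0.098,0,2],
    [0,0,0,-0.02,0.098,0,2],
    [0,0,0,-0.02,0.098,0,2],
    [0,0,0,0,0,0,2],
  ],
)

```text
t: 6.2
tool_pos: [563.3, 23.2, 17.4]
ee_rot: [-3.141, -0.0, 1.765]
force: [0.0, -0.2, -0.2]
width: 20.1
grasp_force: 0.0
```

Request:
step_arm(
  motion=[
    [0,0,0,-0.01,0.049,0,2],
    [0,0,0,-0.01,0.049,0,2],
    [0,0,0,0,0,0,2],
  ],
)

```text
t: 6.5
tool_pos: [563.2, 24.0, 17.4]
ee_rot: [-3.142, 0.0, 1.765]
force: [-0.0, -1.6, -0.8]
width: 19.9
grasp_force: 0.0
```

Request:
step_arm(
  motion=[
    [0,0,0,-0.01,0.049,0,2],
    [0,0,0,-0.01,0.049,0,2],
    [0,0,0,0,0,0,2],
  ],
)

```text
t: 6.8
tool_pos: [563.0, 25.0, 17.4]
ee_rot: [-3.142, -0.0, 1.765]
force: [-0.3, 0.0, 0.2]
width: 20.0
grasp_force: 0.0
```

Request:
step_arm(
  motion=[
    [0,0,0,-0.01,0.049,0,2],
    [0,0,0,-0.01,0.049,0,2],
    [0,0,0,0,0,0,2],
  ],
)

```text
t: 7.1
tool_pos: [562.7, 26.0, 17.4]
ee_rot: [-3.141, 0.0, 1.765]
force: [0.7, -0.8, -1.0]
width: 20.1
grasp_force: 0.0
```

Request:
step_arm(
  motion=[
    [0,0,0,-0.01,0.049,0,2],
    [0,0,0,0,0,0,2],
  ],
)

```text
t: 7.3
tool_pos: [562.6, 26.5, 17.4]
ee_rot: [-3.142, -0.0, 1.765]
force: [-0.4, -0.1, -1.8]
width: 19.9
grasp_force: 0.0
```

Run:
```python
from m import *
im=get_image("side")
print(monitor.state()["force"])
cv2.imwrite("pics/s4.png",cv2.resize(im["frame"][190:290,220:345],None,fx=6,fy=6))
```

```text
[ 0.01407314  0.49240194 -0.92044366]
```

View pics/s4.png

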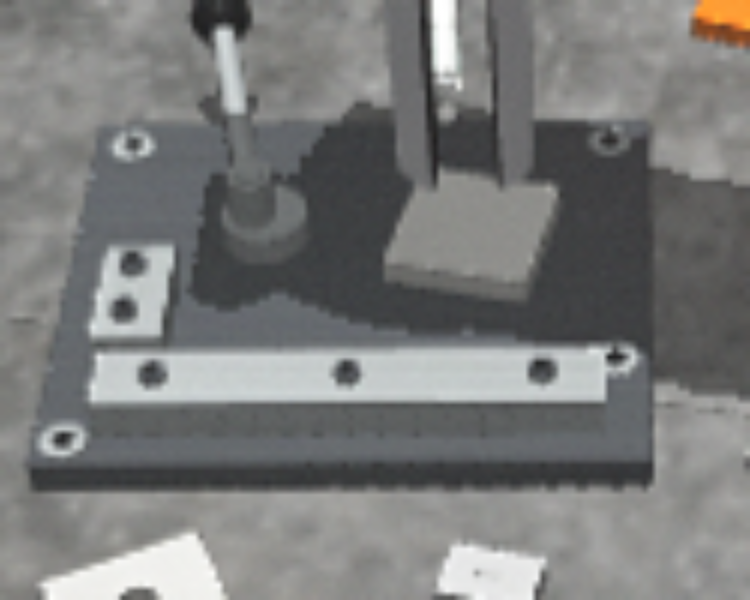

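The crop shows the plate at about (470,235), still turned and well short of the rail (row 350), with the finger tips at (415,180) and (515,185). It doesn't match the tool position, so I'll check by projecting.

Run:
```python
from m import *
s=monitor.state();print(s["tool_pos"],s["ee_rot"],s["joint_pos"].round(3))
def proj(im,P): return cv2.projectPoints(np.array(P,float).reshape(-1,1,3),np.array(im["rvec"]),np.array(im["tvec"]),np.array(im["K"]),np.array(im["D"]))[0].reshape(-1,2).round(1)
p=s["tool_pos"];y=np.array([.9815,.1917,0])
for n in("side","top","wrist"):
  im=get_image(n);pickle.dump(im,open(n+"5.pkl","wb"))
  print(n,"tcp",proj(im,[p,p+16*y,p-16*y]).tolist(),"plate0",proj(im,[565,16.8,24]).tolist(),"rail/stop",proj(im,[[585.5,99.5,30],[667.2,75.9,30]]).tolist())
im=pickle.load(open("side5.pkl","rb"))
print("depth fingers/plate",dep(im,[[288,217],[306,217],[298,229],[300,231],[295,228]]).round(1))
cv2.imwrite("pics/w5.png",pickle.load(open("wrist5.pkl","rb"))["frame"])
```

```text
[562.65840431  26.44896636  17.44699693] [-3.14154143e+00  1.87175062e-05  1.76484960e+00] [-0.467  0.539  0.469  1.898 -0.335  0.782  0.379]
side tcp [[298.6, 232.0], [290.8, 232.1], [306.4, 232.0]] plate0 [[298.4, 226.4]] rail/stop [[278.0, 251.1], [241.4, 237.6]]
top tcp [[299.4, 172.0], [298.0, 164.2], [300.8, 179.9]] plate0 [[304.2, 170.5]] rail/stop [[262.4, 159.2], [275.4, 118.8]]
wrist tcp [[312.4, 216.6], [333.7, 216.6], [291.2, 216.6]] plate0 [[313.0, 232.1]] rail/stop [[367.7, 125.4], [474.8, 183.2]]
depth fingers/plate [[578.3  41.1  68. ]
 [544.3  31.6  65.2]
 [564.4  23.4  22.8]
 [558.7  29.5  23.7]
 [570.8  22.6  23.8]]
```

View pics/w5.png

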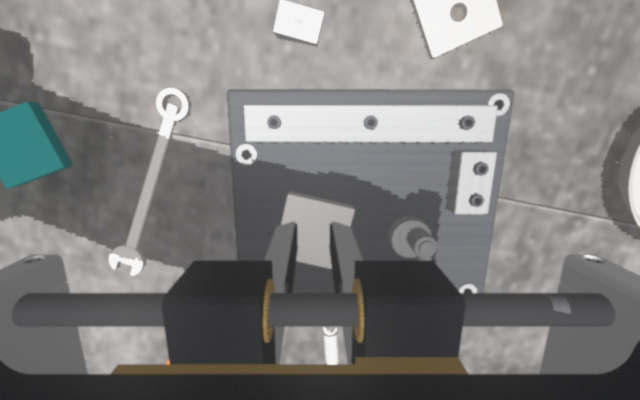

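Run:
```python
from m import *
im=pickle.load(open("side5.pkl","rb"))
for c in(288,291,305): 
  print(c,[(r,*dep(im,[[c,r]])[0].round(0)) for r in range(200,234,2)])
im=pickle.load(open("wrist5.pkl","rb"))
for c in(285,290,338,343):print("w",c,[(r,*dep(im,[[c,r]])[0].round(0)) for r in range(210,256,4)])
```

```text
288 [(200, np.float64(576.0), np.float64(39.0), np.float64(109.0)), (202, np.float64(576.0), np.float64(40.0), np.float64(105.0)), (204, np.float64(577.0), np.float64(39.0), np.float64(100.0)), (206, np.float64(577.0), np.float64(40.0), np.float64(96.0)), (208, np.float64(577.0), np.float64(42.0), np.float64(92.0)), (210, np.float64(577.0), np.float64(41.0), np.float64(86.0)), (212, np.float64(578.0), np.float64(40.0), np.float64(80.0)), (214, np.float64(578.0), np.float64(41.0), np.float64(76.0)), (216, np.float64(579.0), np.float64(39.0), np.float64(68.0)), (218, np.float64(579.0), np.float64(38.0), np.float64(63.0)), (220, np.float64(595.0), np.float64(-11.0), np.float64(13.0)), (222, np.float64(594.0), np.float64(-7.0), np.float64(11.0)), (224, np.float64(589.0), np.float64(10.0), np.float64(21.0)), (226, np.float64(587.0), np.float64(17.0), np.float64(22.0)), (228, np.float64(585.0), np.float64(25.0), np.float64(24.0)), (230, np.float64(584.0), np.float64(30.0), np.float64(23.0)), (232, np.float64(583.0), np.float64(34.0), np.float64(21.0))]
291 [(200, np.float64(572.0), np.floa
[... 4394 characters left out ...]
.float64(25.0)), (214, np.float64(584.0), np.float64(35.0), np.float64(25.0)), (218, np.float64(584.0), np.float64(32.0), np.float64(25.0)), (222, np.float64(585.0), np.float64(29.0), np.float64(25.0)), (226, np.float64(578.0), np.float64(40.0), np.float64(67.0)), (230, np.float64(578.0), np.float64(40.0), np.float64(74.0)), (234, np.float64(577.0), np.float64(40.0), np.float64(80.0)), (238, np.float64(577.0), np.float64(40.0), np.float64(86.0)), (242, np.float64(576.0), np.float64(39.0), np.float64(90.0)), (246, np.float64(576.0), np.float64(40.0), np.float64(96.0)), (250, np.float64(575.0), np.float64(40.0), np.float64(101.0)), (254, np.float64(575.0), np.float64(39.0), np.float64(105.0))]
```

Both cameras put the finger tips at z≈57 while the reported TCP is at 17. The plate was never touched. I'll back off and lower by what the cameras see, watching the force.

Request:
step_arm(
  motion=[
    [0,0,0,0.27,-1.37,0,2],
    [0,0,0,0.27,-1.37,0,2],
    [0,0,0,0.27,-1.37,0,2],
    [0,0,0,0.27,-1.37,0,2],
    [0,0,0,0,0,-0.9,2],
    [0,0,0,0,0,-0.9,2],
    [0,0,0,0,0,-0.9,2],
    [0,0,0,0,0,0,2],
    [0,0,0,0,0,0,2],
  ],
)

```text
t: 8.4
tool_pos: [573.2, -28.0, -9.9]
ee_rot: [-3.141, -0.0, 1.765]
force: [-0.3, -0.0, -1.1]
width: 20.3
grasp_force: 0.0
```

```bash
cat >> m.py <<'E'
def tips():  # lowest finger points by depth, both cameras
    s=monitor.state();p=s["tool_pos"];print(s["t"],p.round(1),s["force"].round(1))
    for n in("side","wrist"):
        im=get_image(n);v,u=np.mgrid[0:400,0:640];px=np.c_[u.ravel(),v.ravel()]
        P=dep(im,px);ok=(im["depth"].ravel()>0)&(abs(P[:,0]-p[0])<28)&(abs(P[:,1]-p[1])<14)
        Q=P[ok];print(n,"hist z",np.histogram(Q[:,2],bins=range(5,110,5))[0].tolist())
        F=Q[(Q[:,2]>27)];print("  lowest",F[np.argsort(F[:,2])[:4]].round(0).tolist())
E
python3 -c "
from m import *
tips()"
```

```text
8.4 [573.2 -28.   -9.9] [-0.3 -0.  -1.1]
side hist z [1, 162, 7, 0, 3, 11, 19, 22, 19, 20, 21, 20, 16, 30, 20, 22, 24, 18, 27, 15]
  lowest [[584.0, -16.0, 27.0], [558.0, -23.0, 28.0], [584.0, -17.0, 29.0], [561.0, -20.0, 30.0]]
wrist hist z [0, 942, 1208, 0, 1, 57, 133, 105, 171, 130, 207, 174, 214, 248, 239, 270, 254, 246, 257, 234]
  lowest [[583.0, -17.0, 30.0], [583.0, -17.0, 30.0], [562.0, -21.0, 30.0], [562.0, -21.0, 31.0]]
```

Request:
step_arm(
  motion=[
    [0,0,0,0,0,-0.4,2],
    [0,0,0,0,0,-0.4,2],
    [0,0,0,0,0,-0.2,2],
    [0,0,0,0,0,-0.1,2],
    [0,0,0,0,0,0,2],
    [0,0,0,0,0,0,2],
  ],
)

```text
t: 9.1
tool_pos: [573.5, -28.4, -20.5]
ee_rot: [-3.142, 0.0, 1.765]
force: [-0.4, 0.2, 0.2]
width: 20.2
grasp_force: 0.0
```

Request:
step_arm(
  motion=[
    [0,0,0,-0.049,0.245,0,2],
    [0,0,0,-0.049,0.245,0,2],
    [0,0,0,-0.049,0.245,0,2],
    [0,0,0,-0.049,0.245,0,2],
    [0,0,0,-0.049,0.245,0,2],
    [0,0,0,-0.049,0.245,0,2],
    [0,0,0,-0.049,0.245,0,2],
    [0,0,0,-0.049,0.245,0,2],
    [0,0,0,-0.049,0.245,0,2],
    [0,0,0,-0.049,0.245,0,2],
    [0,0,0,-0.049,0.245,0,2],
    [0,0,0,-0.049,0.245,0,2],
    [0,0,0,0,0,0,2],
    [0,0,0,0,0,0,2],
  ],
)

```text
t: 10.5
tool_pos: [567.5, 1.2, -20.6]
ee_rot: [-3.141, -0.0, 1.765]
force: [-0.3, -0.2, 0.1]
width: 19.9
grasp_force: 0.0
```

Run:
```python
from m import *
tips()
im=get_image("side")
cv2.imwrite("pics/s6.png",cv2.resize(im["frame"][190:290,220:345],None,fx=6,fy=6))
```

```text
10.5 [567.5   1.2 -20.6] [-0.3 -0.2  0.1]
side hist z [1, 74, 7, 29, 17, 20, 15, 17, 26, 20, 22, 22, 22, 18, 17, 21, 22, 17, 19, 7]
  lowest [[583.0, 13.0, 27.0], [548.0, 10.0, 27.0], [551.0, 8.0, 28.0], [547.0, 8.0, 28.0]]
wrist hist z [0, 535, 789, 263, 363, 122, 169, 151, 189, 201, 199, 258, 258, 261, 243, 243, 299, 174, 140, 51]
  lowest [[548.0, 8.0, 27.0], [547.0, 8.0, 27.0], [584.0, 15.0, 27.0], [549.0, 8.0, 27.0]]
```

View pics/s6.png

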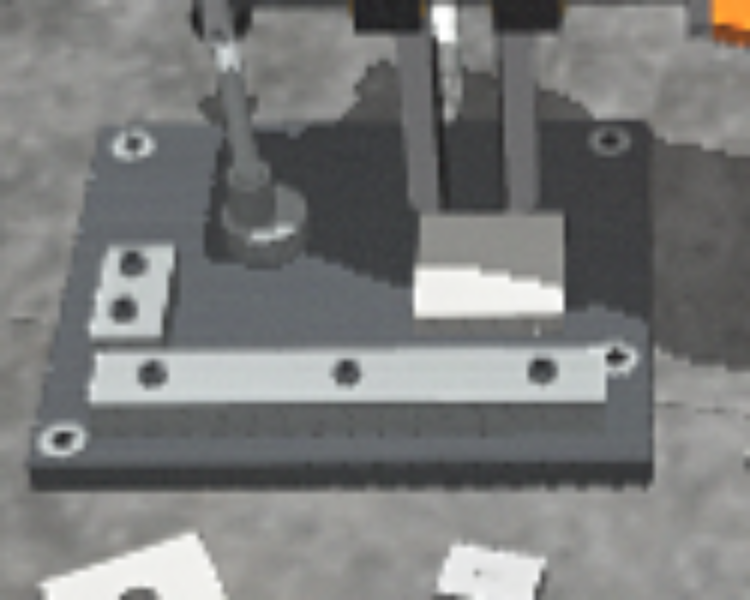

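The plate is now square against both fingers, at (490,265) in the crop, with its front edge parallel to the rail. I'll push on to the rail.

Request:
step_arm(
  motion=[
    [0,0,0,-0.039,0.196,0,2],
    [0,0,0,-0.039,0.196,0,2],
    [0,0,0,-0.039,0.196,0,2],
    [0,0,0,-0.039,0.196,0,2],
    [0,0,0,-0.039,0.196,0,2],
    [0,0,0,-0.039,0.196,0,2],
    [0,0,0,-0.039,0.196,0,2],
    [0,0,0,-0.039,0.196,0,2],
    [0,0,0,-0.039,0.196,0,2],
    [0,0,0,-0.039,0.196,0,2],
    [0,0,0,0,0,0,2],
  ],
)

```text
t: 11.75
tool_pos: [563.6, 21.0, -20.6]
ee_rot: [-3.141, -0.0, 1.765]
force: [-0.7, 0.0, 0.5]
width: 19.9
grasp_force: 0.0
```

Request:
step_arm(
  motion=[
    [0,0,0,-0.01,0.049,0,2],
    [0,0,0,-0.01,0.049,0,2],
    [0,0,0,0,0,0,2],
  ],
)

```text
t: 12.05
tool_pos: [563.5, 21.6, -20.6]
ee_rot: [-3.141, 0.0, 1.765]
force: [0.2, -0.3, -0.3]
width: 19.9
grasp_force: 0.2
```

Request:
step_arm(
  motion=[
    [0,0,0,-0.01,0.049,0,2],
    [0,0,0,-0.01,0.049,0,2],
    [0,0,0,0,0,0,2],
  ],
)

```text
t: 12.35
tool_pos: [563.3, 22.6, -20.6]
ee_rot: [-3.142, 0.0, 1.765]
force: [0.2, -0.4, -0.3]
width: 19.7
grasp_force: 0.3
```

Request:
step_arm(
  motion=[
    [0,0,0,-0.01,0.049,0,2],
    [0,0,0,0,0,0,2],
  ],
)

```text
t: 12.55
tool_pos: [563.2, 22.8, -20.6]
ee_rot: [-3.141, 0.0, 1.765]
force: [-0.3, -3.5, 0.3]
width: 20.0
grasp_force: 1.5
```

Request:
step_arm(
  motion=[
    [0,0,0,-0.01,0.049,0,2],
    [0,0,0,0,0,0,2],
    [0,0,0,0,0,0,2],
  ],
)

```text
t: 12.85
tool_pos: [563.1, 22.8, -20.6]
ee_rot: [-3.142, 0.001, 1.764]
force: [0.3, -5.3, -0.8]
width: 20.4
grasp_force: 2.8
```

Run:
```python
from m import *
print(monitor.state()["force"])
im=get_image("side");n="side"
for b in blobs(im,215,255,(285,225,322,248),60)+blobs(im,130,255,(285,225,322,248),60): print(n,b.mean(0),cv2.contourArea(b),rect(plane(im,b,24)),corners(b).tolist())
```

```text
[ 0.29343247 -5.29286312 -0.81244673]
side [300.35087719 245.15789474] 88.5 (array([548.4,  67.9]), array([48.9, 14.1]), 10.3) [[288, 247], [313, 244], [289, 242]]
side [300.81818182 240.27272727] 335.5 (array([551.7,  55.2]), array([50.9, 40.4]), 10.3) [[290, 233], [287, 247], [313, 247], [313, 233]]
```

The plate is on the rail: motion is blocked at 5 N, and its yaw is about 10.3°. Now I'll back off, lift, turn 90° and go behind the plate.

Request:
step_arm(
  motion=[
    [0,0,0,0.19,-0.98,0,2],
    [0,0,0,0.19,-0.98,0,2],
    [0,0,0,0.19,-0.98,0,1.4],
    [0,0,0,0,0,2.2,1.4],
    [0,0,0,0,0,2.3,1.4],
    [0,0,0.1309,-0.51,0.43,0,1.4],
    [0,0,0.1309,-0.51,0.43,0,1.4],
    [0,0,0.1309,-0.51,0.43,0,1.4],
    [0,0,0.1309,-0.51,0.43,0,1.4],
    [0,0,0.1309,-0.51,0.43,0,1.4],
    [0,0,0.1309,-0.51,0.43,0,1.4],
    [0,0,0.1309,-0.51,0.43,0,1.4],
    [0,0,0.1309,-0.51,0.43,0,1.4],
    [0,0,0.1309,-0.51,0.43,0,1.4],
    [0,0,0.1309,-0.51,0.43,0,1.4],
    [0,0,0.1309,-0.51,0.43,0,1.4],
    [0,0,0.1309,-0.51,0.43,0,1.4],
    [0,0,0,0,0,0,1.4],
    [0,0,0,0,0,0,1.4],
  ],
)

```text
t: 14.8
tool_pos: [507.9, 45.1, 24.5]
ee_rot: [-3.142, 0.0, -2.952]
force: [0.1, -0.2, -0.6]
width: 14.2
grasp_force: 0.0
```

Run:
```python
from m import *
tips();print(monitor.state()["joint_pos"].round(2),monitor.state()["ee_rot"].round(3))
a=get_image("side");b=get_image("wrist")
cv2.imwrite("pics/c7.png",np.vstack([cv2.resize(a["frame"][180:300,210:370],(700,300) and None,fx=2.5,fy=2.5),cv2.resize(b["frame"],(400,250))]))
for q in blobs(a,200,255,(283,215,330,249),60): print(q.mean(0),cv2.contourArea(q),rect(plane(a,q,24)))
```

```text
14.8 [507.9  45.1  24.5] [ 0.1 -0.2 -0.6]
side hist z [1, 136, 8, 34, 5, 0, 0, 0, 0, 0, 0, 0, 0, 0, 0, 0, 0, 0, 0, 0]
  lowest [[481.0, 33.0, 173.0], [481.0, 32.0, 175.0], [483.0, 35.0, 176.0], [482.0, 38.0, 177.0]]
wrist hist z [64, 665, 548, 190, 120, 0, 0, 0, 0, 0, 0, 6, 75, 100, 80, 120, 113, 100, 177, 122]
  lowest [[502.0, 37.0, 64.0], [497.0, 53.0, 64.0], [501.0, 36.0, 64.0], [501.0, 34.0, 65.0]]
[-0.23  0.41  0.1   2.02 -0.06  0.72  1.67] [-3.141  0.    -2.951]
```

View pics/c7.png

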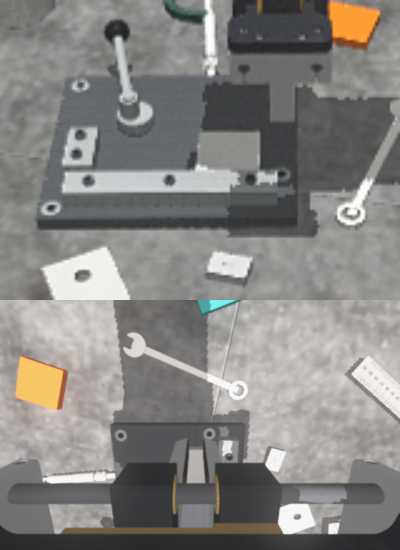

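The crops show the plate at (229,150) on the rail, with the fingers behind it at (283,105). The bystanders look unmoved. Now I'll lower and push along the rail.

Request:
step_arm(
  motion=[
    [0,0,0,0,0,-1.5,1.4],
    [0,0,0,0,0,-1.5,1.4],
    [0,0,0,0,0,-0.9,1.4],
    [0,0,0,0,0,-0.4,1.4],
    [0,0,0,0,0,-0.2,1.4],
    [0,0,0,0,0,0,1.4],
    [0,0,0,0,0,0,1.4],
  ],
)

```text
t: 15.7
tool_pos: [507.9, 45.7, -20.2]
ee_rot: [-3.141, 0.001, -2.948]
force: [-0.3, -0.1, 0.7]
width: 13.8
grasp_force: 0.0
```

Request:
step_arm(
  motion=[
    [0,0,0,0.294,0.058,0,1.4],
    [0,0,0,0.294,0.058,0,1.4],
    [0,0,0,0.294,0.058,0,1.4],
    [0,0,0,0.294,0.058,0,1.4],
    [0,0,0,0.294,0.058,0,1.4],
    [0,0,0,0.294,0.058,0,1.4],
    [0,0,0,0.294,0.058,0,1.4],
    [0,0,0,0.294,0.058,0,1.4],
    [0,0,0,0.294,0.058,0,1.4],
    [0,0,0,0.294,0.058,0,1.4],
    [0,0,0,0,0,0,1.4],
  ],
)

```text
t: 16.8
tool_pos: [537.6, 51.7, -20.6]
ee_rot: [-3.142, 0.001, -2.947]
force: [0.0, 0.2, -0.3]
width: 13.8
grasp_force: 0.0
```

Run:
```python
from m import *
print(monitor.state()["force"])
a=get_image("side")
for q in blobs(a,200,255,(260,215,325,249),60): print(q.mean(0),cv2.contourArea(q),rect(plane(a,q,24)))
for q in blobs(a,120,255,(260,215,325,249),60): print(q.mean(0),cv2.contourArea(q),rect(plane(a,q,24)))
```

```text
[ 0.00786603  0.16903148 -0.26556766]
[282.97247706 242.99082569] 319.5 (array([588. ,  63.2]), array([82.1, 43.2]), 10.3)
```

Request:
step_arm(
  motion=[
    [0,0,0,0.294,0.058,0,1.4],
    [0,0,0,0.294,0.058,0,1.4],
    [0,0,0,0.294,0.058,0,1.4],
    [0,0,0,0.294,0.058,0,1.4],
    [0,0,0,0.294,0.058,0,1.4],
    [0,0,0,0.294,0.058,0,1.4],
    [0,0,0,0.294,0.058,0,1.4],
    [0,0,0,0.294,0.058,0,1.4],
    [0,0,0,0.294,0.058,0,1.4],
    [0,0,0,0.294,0.058,0,1.4],
    [0,0,0,0.294,0.058,0,1.4],
    [0,0,0,0.294,0.058,0,1.4],
    [0,0,0,0.294,0.058,0,1.4],
    [0,0,0,0.294,0.058,0,1.4],
    [0,0,0,0.294,0.058,0,1.4],
    [0,0,0,0.294,0.058,0,1.4],
    [0,0,0,0.294,0.058,0,1.4],
    [0,0,0,0,0,0,1.4],
  ],
)

```text
t: 18.65
tool_pos: [587.5, 61.6, -20.6]
ee_rot: [-3.142, 0.001, -2.948]
force: [-0.2, -0.4, -0.4]
width: 14.0
grasp_force: 0.0
```

Request:
step_arm(
  motion=[
    [0,0,0,0.098,0.019,0,1.4],
    [0,0,0,0.098,0.019,0,1.4],
    [0,0,0,0.098,0.019,0,1.4],
    [0,0,0,0,0,0,1.4],
  ],
)

```text
t: 19.05
tool_pos: [590.1, 62.1, -20.6]
ee_rot: [-3.142, 0.0, -2.948]
force: [-1.0, -0.3, -0.5]
width: 14.0
grasp_force: 0.2
```

Request:
step_arm(
  motion=[
    [0,0,0,0.098,0.019,0,1.4],
    [0,0,0,0,0,0,1.4],
    [0,0,0,0,0,0,1.4],
  ],
)

```text
t: 19.35
tool_pos: [591.0, 62.2, -20.5]
ee_rot: [-3.142, 0.0, -2.948]
force: [-0.5, 0.1, 1.3]
width: 13.7
grasp_force: 0.3
```

Request:
step_arm(
  motion=[
    [0,0,0,0.098,0.019,0,1.4],
    [0,0,0,0,0,0,1.4],
    [0,0,0,0,0,0,1.4],
  ],
)

```text
t: 19.65
tool_pos: [591.9, 62.4, -20.6]
ee_rot: [-3.142, 0.0, -2.948]
force: [-0.6, 0.5, -0.2]
width: 14.0
grasp_force: 0.5
```

Request:
step_arm(
  motion=[
    [0,0,0,0.098,0.019,0,1.4],
    [0,0,0,0.098,0.019,0,1.4],
    [0,0,0,0,0,0,1.4],
  ],
)

```text
t: 19.95
tool_pos: [594.0, 62.8, -20.6]
ee_rot: [-3.142, 0.0, -2.948]
force: [-0.4, -0.6, 1.0]
width: 14.0
grasp_force: 0.5
```

Request:
step_arm(
  motion=[
    [0,0,0,0.098,0.019,0,1.4],
    [0,0,0,0,0,0,1.4],
    [0,0,0,0,0,0,1.4],
  ],
)

```text
t: 20.25
tool_pos: [594.9, 62.9, -20.6]
ee_rot: [-3.142, 0.0, -2.948]
force: [-0.7, -0.3, -0.8]
width: 14.3
grasp_force: 0.5
```

Request:
step_arm(
  motion=[
    [0,0,0,0.059,0.011,0,1.4],
    [0,0,0,0,0,0,1.4],
    [0,0,0,0,0,0,1.4],
  ],
)

```text
t: 20.55
tool_pos: [595.4, 63.0, -20.6]
ee_rot: [-3.142, 0.0, -2.948]
force: [-2.4, -1.0, 1.5]
width: 13.9
grasp_force: 0.9
```

Request:
step_arm(
  motion=[
    [0,0,0,0.059,0.011,0,1.4],
    [0,0,0,0,0,0,1.4],
    [0,0,0,0,0,0,1.4],
  ],
)

```text
t: 20.85
tool_pos: [596.1, 63.1, -20.6]
ee_rot: [-3.141, 0.0, -2.948]
force: [-1.6, -1.0, 1.1]
width: 14.1
grasp_force: 0.8
```

Request:
step_arm(
  motion=[
    [0,0,0,0.059,0.011,0,1.4],
    [0,0,0,0,0,0,1.4],
    [0,0,0,0,0,0,1.4],
  ],
)

```text
t: 21.15
tool_pos: [596.3, 63.2, -20.6]
ee_rot: [-3.142, -0.001, -2.948]
force: [-5.2, -0.6, 4.4]
width: 14.1
grasp_force: 2.6
```

Request:
step_arm(
  motion=[
    [0,0,0,0.059,0.011,0,1.4],
    [0,0,0,0,0,0,1.4],
    [0,0,0,0,0,0,1.4],
  ],
)

```text
t: 21.45
tool_pos: [596.3, 63.2, -20.7]
ee_rot: [3.142, -0.002, -2.948]
force: [-8.3, -1.7, 6.4]
width: 14.1
grasp_force: 4.4
```

Run:
```python
from m import *
a=get_image("side")
cv2.imwrite("pics/s8.png",cv2.resize(a["frame"][190:290,220:345],None,fx=6,fy=6))
```

```text
(no output)
```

View pics/s8.png

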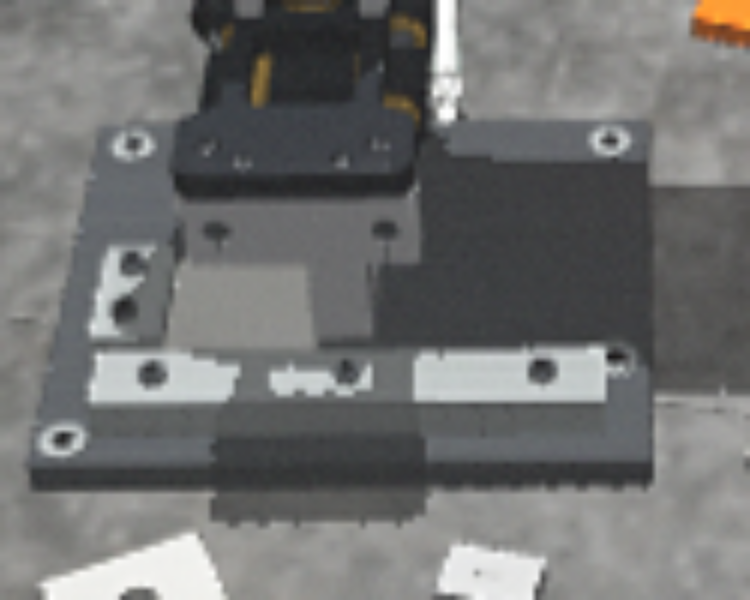

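The crop shows the plate at (240,305) up against the stop (left) and the rail (below), and motion is blocked at 8 N. Next is the lever: back off, lift, and go round to the arm's far side.

Request:
step_arm(
  motion=[
    [0,0,0,-0.5,-0.1,0,1.4],
    [0,0,0,-1,-0.19,0,1.4],
    [0,0,0,0,0,2.1,1.4],
    [0,0,0,0,0,2.1,1],
    [0,0,0,0,0,2,0.5],
    [0,0,0.022,1.3,-0.97,0,0],
    [0,0,0.022,1.3,-0.97,0,0],
    [0,0,0.022,1.3,-0.97,0,0],
    [0,0,0.022,1.3,-0.97,0,0],
    [0,0,0.022,1.3,-0.97,0,0],
    [0,0,0.022,1.3,-0.97,0,0],
    [0,0,0.022,1.3,-0.97,0,0],
    [0,0,0.022,1.3,-0.97,0,0],
    [0,0,0,0,0,0,0],
    [0,0,0,0,0,0,0],
  ],
)

```text
t: 23.0
tool_pos: [685.6, -17.0, 41.2]
ee_rot: [3.141, -0.0, -2.772]
force: [-0.5, 1.0, -0.1]
width: 0.4
grasp_force: 0.0
```

Run:
```python
from m import *
tips();s=monitor.state();print(s["ee_rot"],s["width"])
a=get_image("side");t=get_image("top")
for lo in(205,150):
  for q in blobs(a,lo,255,(240,225,300,250),60): print(lo,q.mean(0),cv2.contourArea(q),rect(plane(a,q,24)))
v,u=np.mgrid[160:260,215:300];px=np.c_[u.ravel(),v.ravel()];P=dep(a,px)
k=(P[:,2]>36)&(P[:,2]<60)&(P[:,0]>600)&(P[:,0]<700)&(P[:,1]<45);Q=P[k]
print("lever pts",len(Q));d=Q[np.hypot(Q[:,0]-639.5,Q[:,1]-29.5)>25];l=cv2.fitLine(d[:,:2].astype(np.float32),cv2.DIST_HUBER,0,.01,.01).ravel();print(l,np.degrees(np.arctan2(l[1],l[0])),d[np.argmin(d[:,1])])
cv2.imwrite("pics/c9.png",np.vstack([cv2.resize(a["frame"][160:290,205:365],None,fx=2.5,fy=2.5),cv2.resize(t["frame"][80:220,220:380],None,fx=2.5,fy=2.5)[:275]]))
```

```text
23.0 [685.6 -17.   41.2] [-0.5  1.  -0.1]
side hist z [2, 147, 4, 0, 0, 0, 2, 20, 9, 0, 0, 0, 0, 0, 1, 4, 7, 10, 17, 14]
  lowest [[667.0, -23.0, 39.0], [660.0, -7.0, 40.0], [658.0, -24.0, 40.0], [658.0, -3.0, 41.0]]
wrist hist z [0, 649, 541, 0, 0, 0, 0, 56, 226, 0, 0, 0, 0, 0, 0, 37, 85, 119, 143, 149]
  lowest [[659.0, -5.0, 41.0], [659.0, -6.0, 43.0], [659.0, -7.0, 43.0], [664.0, -17.0, 43.0]]
[ 3.14124773e+00 -2.02899876e-05 -2.77141570e+00] 0.024870659708139217
205 [260.44736842 240.64473684] 350.0 (array([629.9,  70.8]), array([49.2, 43.2]), 10.3)
150 [264.75147929 243.3964497 ] 499.5 (array([612.8,  66. ]), array([120.8,  52. ]), 10.3)
lever pts 219
[ 4.0278575e-01 -9.1529429e-01  6.6432202e+02 -2.8566526e+01] -66.24755 [671.74740417 -58.62630575  52.58318126]
```

View pics/c9.png

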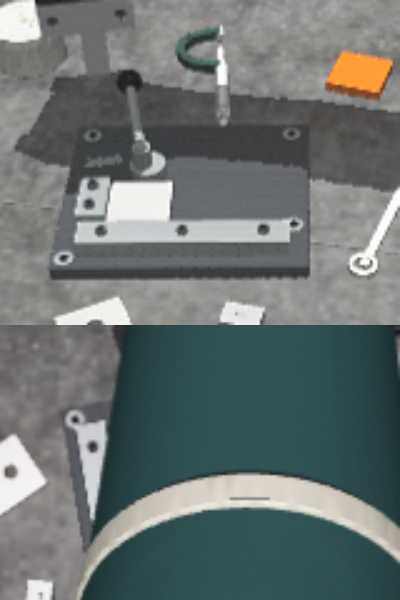

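The crops show the plate in the nest (140,200), the lever free at (135,110), and the closed fingers beyond it at (95,60). The measured plate centre (629.9, 70.8) agrees with the seat (630.2, 71.5).

Request:
step_arm(
  motion=[
    [0,0,0,0,0,-1.5,0],
    [0,0,0,0,0,-1.5,0],
    [0,0,0,0,0,-1.2,0],
    [0,0,0,0,0,-0.7,0],
    [0,0,0,0,0,0,0],
    [0,0,0,-0.26,-0.1,0,0],
    [0,0,0,-0.26,-0.1,0,0],
    [0,0,0,-0.26,-0.1,0,0],
    [0,0,0,-0.25,-0.1,0,0],
    [0,0,0,0,0,0,0],
    [0,0,0,0,0,0,0],
  ],
)

```text
t: 24.3
tool_pos: [676.0, -21.1, -7.3]
ee_rot: [-3.141, 0.0, -2.772]
force: [-0.4, 0.0, 0.6]
width: 0.7
grasp_force: 0.0
```

Run:
```python
from m import *
tips()
p=np.array([639.5,29.5]);r=monitor.state()["tool_pos"][:2]-p;print(r)
R=lambda a:np.array([[np.cos(a),-np.sin(a)],[np.sin(a),np.cos(a)]])
def rows(st,n,a0=0):
    q=[R(a0-st*i)@r for i in range(n+1)];return [[0,0,-st,*((b-a)/10).round(3).tolist(),0,0] for a,b in zip(q,q[1:])]
print(rows(.06,20));print(rows(.04,17,-1.2))
```

```text
24.3 [676.  -21.1  -7.3] [-0.4  0.   0.6]
side hist z [1, 121, 5, 0, 0, 4, 5, 38, 26, 14, 11, 10, 14, 9, 5, 0, 0, 0, 0, 0]
  lowest [[667.0, -20.0, 31.0], [682.0, -13.0, 32.0], [668.0, -25.0, 32.0], [667.0, -16.0, 35.0]]
wrist hist z [1, 510, 445, 0, 0, 0, 14, 329, 712, 146, 160, 171, 193, 213, 232, 277, 132, 53, 63, 69]
  lowest [[669.0, -22.0, 37.0], [669.0, -24.0, 37.0], [669.0, -23.0, 37.0], [668.0, -22.0, 38.0]]
[ 36.43716493 -50.55319299]
[[0, 0, -0.06, -0.31, -0.209, 0, 0], [0, 0, -0.06, -0.322, -0.19, 0, 0], [0, 0, -0.06, -0.333, -0.171, 0, 0], [0, 0, -0.06, -0.342, -0.151, 0, 0], [0, 0, -0.06, -0.351, -0.13, 0, 0], [0, 0, -0.06, -0.358, -0.109, 0, 0], [0, 0, -0.06, -0.364, -0.087, 0, 0], [0, 0, -0.06, -0.368, -0.065, 0, 0], [0, 0, -0.06, -0.371, -0.043, 0, 0], [0, 0, -0.06, -0.373, -0.02, 0, 0], [0, 0, -0.06, -0.374, 0.002, 0, 0], [0, 0, -0.06, -0.373, 0.024, 0, 0], [0, 0, -0.06, -0.371, 0.047, 0, 0], [0, 0, -0.06, -0.367, 0.069, 0, 0], [0, 0, -0.06, -0.363, 0.091, 0, 0], [0, 0, -0.06, -0.357, 0.112, 0, 0], [0, 0, -0.06, -0.349, 0.134, 0, 0], [0, 0, -0.06, -0.341, 0.154, 0, 0], [0, 0, -0.06, -0.331, 0.174, 0, 0], [0, 0, -0.06, -0.32, 0.194, 0, 0]]
[[0, 0, -0.04, -0.206, 0.14, 0, 0], [0, 0, -0.04, -0.201, 0.148, 0, 0], [0, 0, -0.04, -0.195, 0.156, 0, 0], [0, 0, -0.04, -0.188, 0.163, 0, 0], [0, 0, -0.04, -0.181, 0.171, 0, 0], [0, 0, -0.04, -0.174, 0.178, 0, 0], [0, 0, -0.04, -0.167, 0.185, 0, 0], [0, 0, -0.04, -0.16, 0.191, 0, 0], [0, 0, -0.04, -0.152, 0.198, 0, 0], [0, 0, -0.04, -0.144, 0.204, 0, 0], [0, 0, -0.04, -0.136, 0.209, 0, 0], [0, 0, -0.04, -0.127, 0.214, 0, 0], [0, 0, -0.04, -0.118, 0.219, 0, 0], [0, 0, -0.04, -0.11, 0.224, 0, 0], [0, 0, -0.04, -0.101, 0.228, 0, 0], [0, 0, -0.04, -0.091, 0.232, 0, 0], [0, 0, -0.04, -0.082, 0.235, 0, 0]]
```

Request:
step_arm(
  motion=[
    [0,0,-0.06,-0.31,-0.209,0,0],
    [0,0,-0.06,-0.322,-0.19,0,0],
    [0,0,-0.06,-0.333,-0.171,0,0],
    [0,0,-0.06,-0.342,-0.151,0,0],
    [0,0,-0.06,-0.351,-0.13,0,0],
    [0,0,-0.06,-0.358,-0.109,0,0],
    [0,0,-0.06,-0.364,-0.087,0,0],
    [0,0,-0.06,-0.368,-0.065,0,0],
    [0,0,-0.06,-0.371,-0.043,0,0],
    [0,0,-0.06,-0.373,-0.02,0,0],
    [0,0,-0.06,-0.374,0.002,0,0],
    [0,0,-0.06,-0.373,0.024,0,0],
    [0,0,-0.06,-0.371,0.047,0,0],
    [0,0,-0.06,-0.367,0.069,0,0],
    [0,0,-0.06,-0.363,0.091,0,0],
    [0,0,-0.06,-0.357,0.112,0,0],
    [0,0,-0.06,-0.349,0.134,0,0],
    [0,0,-0.06,-0.341,0.154,0,0],
    [0,0,-0.06,-0.331,0.174,0,0],
    [0,0,-0.06,-0.32,0.194,0,0],
  ],
)

```text
t: 26.4
tool_pos: [605.5, -23.0, -7.5]
ee_rot: [-3.142, 0.0, 2.309]
force: [-0.3, -1.5, -0.0]
width: 0.2
grasp_force: 0.5
```

```bash
cat > lev.py <<'E'
from m import *
s=monitor.state();print(s["t"],s["tool_pos"].round(1),s["force"].round(1))
for n in("side","wrist"):
  a=get_image(n);v,u=np.mgrid[0:400,0:640];P=dep(a,np.c_[u.ravel(),v.ravel()]);f=a["frame"].reshape(-1,3)
  k=(np.hypot(P[:,0]-639.5,P[:,1]-29.5)<105)&(np.hypot(P[:,0]-639.5,P[:,1]-29.5)>75)&(P[:,2]>36)&(P[:,2]<58)&(f.max(1)<60)
  Q=P[k];c=np.median(Q,0) if len(Q) else None;print(n,len(Q),c, None if c is None else np.degrees(np.arctan2(c[1]-29.5,c[0]-639.5)))
  if n=="side":
    for q in blobs(a,205,255,(240,225,300,250),60): print("plate",q.mean(0),cv2.contourArea(q),rect(plane(a,q,24)))
E
python3 lev.py
```

```text
26.4 [605.5 -23.   -7.5] [-0.3 -1.5 -0. ]
side 77 [572.12782412 -26.00653928  49.16377288] -140.51559752219012
plate [260.62666667 240.53333333] 348.5 (array([629.9,  70.8]), array([49.2, 43.2]), 10.3)
wrist 1124 [572.47905938 -28.84637379  53.9241193 ] -138.95817006815093
```

Request:
step_arm(
  motion=[
    [0,0,-0.04,-0.206,0.14,0,0],
    [0,0,-0.04,-0.201,0.148,0,0],
    [0,0,-0.04,-0.195,0.156,0,0],
    [0,0,-0.04,-0.188,0.163,0,0],
    [0,0,-0.04,-0.181,0.171,0,0],
    [0,0,-0.04,-0.174,0.178,0,0],
    [0,0,-0.04,-0.167,0.185,0,0],
    [0,0,-0.04,-0.16,0.191,0,0],
    [0,0,-0.04,-0.152,0.198,0,0],
    [0,0,0,0,0,0,0],
  ],
)

```text
t: 27.5
tool_pos: [589.6, -7.7, -7.5]
ee_rot: [3.141, 0.001, 1.953]
force: [1.0, -1.1, 0.4]
width: 0.6
grasp_force: 0.8
```

Request:
step_arm(
  motion=[
    [0,0,-0.04,-0.144,0.204,0,0],
    [0,0,-0.04,-0.136,0.209,0,0],
    [0,0,-0.04,-0.127,0.214,0,0],
    [0,0,0,0,0,0,0],
  ],
)

```text
t: 27.9
tool_pos: [585.6, -1.6, -7.5]
ee_rot: [3.141, 0.001, 1.833]
force: [1.1, -1.4, -0.4]
width: 0.5
grasp_force: 1.3
```

```bash
python3 lev.py
```

```text
27.9 [585.6  -1.6  -7.5] [ 1.1 -1.4 -0.4]
side 89 [551.07288916  10.43517379  49.20249361] -167.83330176546667
plate [260.31168831 240.54545455] 350.5 (array([629.9,  70.8]), array([49.2, 43.2]), 10.3)
wrist 1110 [553.30910524   7.74511708  54.04789472] -165.8342205832288
```

Request:
step_arm(
  motion=[
    [0,0,-0.04,-0.118,0.219,0,0],
    [0,0,-0.04,-0.11,0.224,0,0],
    [0,0,0,0,0,0,0],
  ],
)

```text
t: 28.3
tool_pos: [583.3, 2.5, -7.5]
ee_rot: [3.141, 0.001, 1.752]
force: [2.9, -4.5, -0.6]
width: 0.3
grasp_force: 2.4
```

Request:
step_arm(
  motion=[
    [0,0,-0.02,-0.05,0.11,0,0],
    [0,0,-0.02,-0.05,0.11,0,0],
    [0,0,0,0,0,0,0],
  ],
)

```text
t: 28.6
tool_pos: [582.4, 4.5, -7.4]
ee_rot: [3.141, 0.001, 1.712]
force: [3.9, -4.9, -2.0]
width: 0.1
grasp_force: 2.8
```

Request:
step_arm(
  motion=[
    [0,0,-0.02,-0.045,0.11,0,0],
    [0,0,0,0,0,0,0],
  ],
)

```text
t: 28.8
tool_pos: [582.0, 5.6, -7.4]
ee_rot: [3.141, 0.001, 1.692]
force: [3.3, -5.6, -1.5]
width: 0.3
grasp_force: 2.8
```

Request:
step_arm(
  motion=[
    [0,0,-0.02,-0.043,0.11,0,0],
    [0,0,0,0,0,0,0],
  ],
)

```text
t: 29.0
tool_pos: [581.5, 6.6, -7.5]
ee_rot: [3.141, 0.001, 1.672]
force: [3.4, -5.1, -1.6]
width: 0.4
grasp_force: 2.7
```

Request:
step_arm(
  motion=[
    [0,0,-0.02,-0.04,0.11,0,0],
    [0,0,0,0,0,0,0],
  ],
)

```text
t: 29.2
tool_pos: [581.1, 7.4, -7.5]
ee_rot: [3.141, 0.001, 1.652]
force: [3.3, -6.4, -1.7]
width: 0.3
grasp_force: 3.6
```

```bash
python3 lev.py
```

```text
29.2 [581.1   7.4  -7.5] [ 3.3 -6.4 -1.7]
side 93 [547.75424414  25.24676622  48.95962571] -177.34573016040443
plate [260.14473684 240.64473684] 350.0 (array([630. ,  70.8]), array([49.8, 43.2]), 10.3)
wrist 1101 [550.88391059  22.07944384  54.04861884] -175.21331912138302
```

Request:
step_arm(
  motion=[
    [0,0,-0.02,-0.04,0.11,0,0],
    [0,0,0,0,0,0,0],
  ],
)

```text
t: 29.5
tool_pos: [580.7, 8.5, -7.5]
ee_rot: [3.141, 0.001, 1.632]
force: [2.2, -6.9, -1.8]
width: 0.4
grasp_force: 3.8
```

Request:
step_arm(
  motion=[
    [0,0,0,-0.02,0.1,0,0],
    [0,0,0,0,0,0,0],
  ],
)

```text
t: 29.7
tool_pos: [580.7, 8.7, -7.4]
ee_rot: [3.14, 0.002, 1.632]
force: [4.6, -10.6, -2.3]
width: 0.5
grasp_force: 5.5
```

The end of travel is reached: motion is blocked and the force has jumped. I'll back away.

Request:
step_arm(
  motion=[
    [0,0,0,0.02,-0.5,0,0],
    [0,0,0,0.1,-1,0,0],
    [0,0,0,0.1,-1,0,0],
    [0,0,0,0,0,2,0],
    [0,0,0,0,0,3,0],
    [0,0,0,0,0,3,0],
    [0,0,0,0,0,3,0],
    [0,0,0,0,-1.5,0,0],
    [0,0,0,0,-1.5,0,0],
    [0,0,0,0,0,0,0],
    [0,0,0,0,0,0,0],
    [0,0,0,0,0,0,0],
  ],
)

```text
t: 30.9
tool_pos: [581.8, -44.0, 101.7]
ee_rot: [-3.14, -0.0, 1.632]
force: [-0.8, -0.5, -0.4]
width: 0.2
grasp_force: 0.0
```

```bash
python3 lev.py
python3 - <<'E'
from m import *
a=get_image("side");cv2.imwrite("pics/s10.png",cv2.resize(a["frame"][150:340,200:400],None,fx=3,fy=3))
E
```

```text
30.9 [581.8 -44.  101.7] [-0.8 -0.5 -0.4]
side 82 [547.97230065  25.18863398  49.69667773] -177.30310473854067
plate [260.31168831 240.51948052] 348.5 (array([629.9,  70.8]), array([49.2, 43.2]), 10.3)
wrist 351 [551.02546389  18.5184055   54.06392075] -172.924547459691
```

View pics/s10.png

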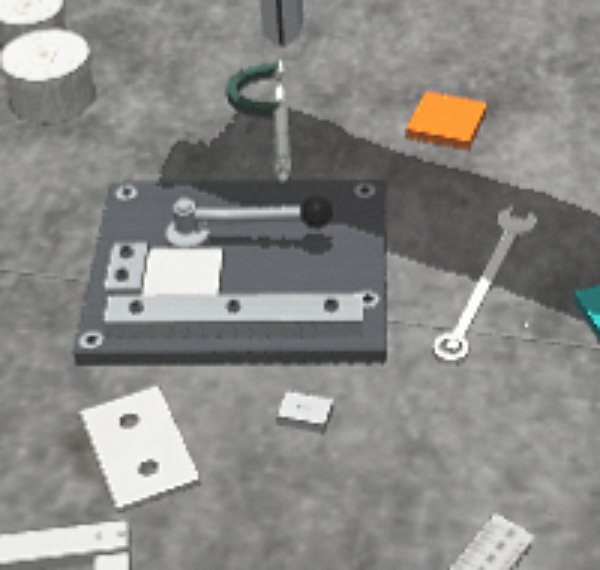

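The picture shows the plate seated at (183,272), the lever swung fully over with its ball at (316,212), the bystanders in place and the gripper clear. I'll hand in now.

```bash
python3 -c "
from plant import workorder
print(workorder.hand_in())"
```

```text
the job is handed in; nothing more can be done
None
```

The job is handed in (no verdict came back): the plate sits against the rail and end stop, the lever is at its end of travel, and the bystanders look unmoved; the cam's grip force was not measured, and the reported tool height read about 40 mm below the real fingertips, so I worked from the cameras.

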